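# Chase the thread of a slanted leg socket with a hand tap

## Task

A small low table lies upside down to have its legs fitted, and a hand tap with a bar tap wrench is already started in the paint-clogged thread of one of its slanted leg sockets. Clear the thread with it: about half a turn clockwise, a quarter turn back, half a turn on, a quarter back and half a turn on again, so that the tap ends one full turn further in than you found it. Leave it standing in the socket, let go of it, and leave the tin, loose leg, book and mug alone.

Things in the scene. Friction and masses are not known exactly. Their poses are not given: they have to be found in the camera images.
- wrench_mid (a point): centre of the tap wrench's dark steel body, on the tap's axis: the place to grip. Block 40 mm along the bar (x axis), 18 mm across its two flat faces (y axis, pinch here), 14 mm deep (z axis). z points out of the socket along the tap, leaning 28 degrees from vertical to the low table's -x side (the robot's left); forward is clockwise seen from out there. Nothing stands above it
- wrench_end (a point): point near the end of the wrench's +x arm, 85 mm from wrench_mid, same axes; goes round with the wrench. The steel bar, 8 to 13 mm thick, runs out both ways to 90 mm from the middle and looks the same after half a turn
- tap (a joint): turn of tap and wrench in the thread, rad; grows as it is turned forward, clockwise seen from the wrench; 2 pi = one full turn further in, when tap and wrench stand 1.5 mm deeper. Starts between 0 and 1.5, can turn from -1 to 10, stays where it is left, needs about 0.2 N m
- tap_mouth (a point): centre of the mouth of the grey cast socket that holds the tap (boss 28 mm thick, leaning 28 degrees like the tap), 60 mm from wrench_mid back along the tap; between them only the bare tap, 8 to 10 mm thick. Fixed to the low table, axes as the low table's
- low_table: upside-down table, fixed: dark board 360 (x) x 300 (y) mm, underside up, 24 mm above the bench; origin at bench height under its centre, z up, x to the robot's right. Leg sockets at x = +-120, y = +-100 mm. The two at +x carry square legs 180 mm long, leaning 28 degrees to +x, up to 225 mm high; of the two at -x, leaning to -x, one (near or far varies) holds the tap, one is empty, mouth 56 mm high
- wax_tin_mid (a point): flat round metal tin, 65 mm across, 27 mm high, standing on the bench to the left (+y) of the low table; the point is its centre
- loose_leg_mid (a point): square wooden leg 28 x 28 x 180 mm with a 22 mm steel stud at one end, lying on the low table's upturned underside across its middle; the point is the centre of its wood, x along it
- paperback_mid (a point): paperback book 174 x 110 x 18 mm lying on the bench to the left (+y) of the low table; the point is its centre
- tea_mug_mid (a point): mug 80 mm across, 88 mm high, handle on one side, standing on the bench to the left (+y) and far side; the point is its centre, half-way up

How it is judged:
On the way, in this order (a step that is already met when the one before it is completed fails the run):
1. the tap is turned about half a turn forward from where it stood (within about 30 degrees) (distance of wrench_end from where it was at the start of the episode above 0.1636 m and value of joint tap above 2 rad), for 0.05 s.
2. it is turned back to about a quarter turn from where it stood (within about 30 degrees) (distance of wrench_end from where it was at the start of the episode between 0.083 and 0.1483 m and value of joint tap below 3.9 rad), for 0.05 s.
3. it is turned forward to about three quarters of a turn (within about 30 degrees) (distance of wrench_end from where it was at the start of the episode between 0.083 and 0.1483 m and value of joint tap above 3.9 rad), for 0.05 s.
4. it is turned back to about half a turn (within about 30 degrees) (all of step 1), for 0.05 s.
At the end, for the whole second after the job is handed in: The tap stands in its socket, at rest and let go, one full turn further in than at the start (within about 30 degrees of turn); the tin, the loose leg, the book and the mug are within 30 mm of where they were and not tipped over (distance of wrench_end from where it was at the start of the episode below 0.0462 m and value of joint tap above 5 rad and velocity of joint tap between -0.05 and 0.05 rad/s and distance of each of wax_tin_mid, loose_leg_mid, paperback_mid, tea_mug_mid from where it was at the start of the episode below 0.03 m and angle between each of wax_tin_mid, loose_leg_mid, paperback_mid, tea_mug_mid's own z axis and vertical below 0.3 rad); the robot touches nothing.
It fails at once if the tin, the loose leg, the book or the mug is pushed more than 30 mm or knocked over (distance of any of wax_tin_mid, loose_leg_mid, paperback_mid, tea_mug_mid from where it was at the start of the episode above 0.03 m).
It also fails if it takes over 67 s, if anything falls off the work surface, if the arm or the gripper's body presses on something with over 40 N, if the wrist force passes 120 N, or if a joint passes its speed limit or range.

## Robot

A 7-joint arm with a two-finger parallel gripper is mounted at the origin on the work surface. World frame = base frame: x ahead of the robot, y to its left, z up, the work surface at z = 0. Lengths are in m, angles in rad, forces in N, time in s.
With the tool pointing down it reaches from about 0.4 to 0.925 m from the base axis. Payload 5.6 kg.
Tool frame: the origin (TCP) lies midway between the tips of the shut fingers; the grasp point (between the pads) lies 19 mm behind it; z points along the fingers, y is the direction in which the jaws open and shut (so a half turn about z gives the same grasp; the last joint's range is limited). The gripper opens to 85 mm and grips with 20 to 120 N. Pads are 22 mm wide; open, the fingers measure 114 mm over their backs; the gripper's body (76 mm by 85 mm) begins 54 mm behind the grasp point. The pads swing forward as they close: fully open they stand 13 mm farther back than shut.
Start: joints at [-1.327, 0.468, -0.012, 1.603, 0.006, 1.071, -0.056], TCP at [0.184, 0.623, 0.231] pointing down, gripper open.
Joint ranges: [-2.53, 2.53], [-0.31, 2.02], [-1.57, 1.55], [0.28, 2.44], [-1.29, 4.43], [0.15, 1.84], [-2.92, 2.92]. Speed limits (rad/s): [2.57, 2.57, 3.14, 3.14, 3.14, 3.14, 3.14].

## Interface

Orientations are given as a 3x3 rotation matrix whose columns are the frame's x, y, z axes.
In Python, from workcell import * gives the robot as it stands. The module is installed in compiled form; this text tells all that it offers.
- The arm moves only by the tool carry_out, never from a script. Its argument "increments" is a list of rows, each a list of 7 numbers: the shift along the tool's x, y, z in cm, then the turn, a rotation vector about the tool's x, y, z in rad, then the opening, from 0 (shut) to 1 (fully open). A call has exactly 8 rows; each row shifts and turns the pose as measured when the row begins, along the tool's axes as they then stand; what a row does not reach is not made up. A row lasts 1/10 s, in which the tool goes at most 50 mm and 8.59 degrees, less where a joint would pass 70% of its speed; a pose out of reach is approached as far as the arm can. A call is refused whole if a number of a shift passes 5 or a number of a turn 0.15, either way. A call with a gripper value outside its range is refused whole. The fingers move at their own pace and stop on an object; "grip_force" is the grip in N (left out, the last holds). Time passes only in rows, so rows that do not move let the fingers close, or fill a call up. It gives the time, the measured TCP pose, the force and the opening at its end, in the units of the state.
- read_state(): the state, without advancing time (a new reading comes with each control period).
- camera(name): name is "scene" or "top" or "wrist"; returns (picture, depth): 420x560x3 uint8, red, green, blue; 420x560 float32, m along the optical axis (not along the pixel's ray), 0 where there is no reading.
- camera_model(name): a dict with "fx", "fy", "cx", "cy" (pixels), "k1" (the pictures are not rectified: a ray, as slopes to the right and down, at radius r is drawn at 1 + k1 r^2 times it, then the intrinsics apply), "world_to_cam" (4x4, takes a point from world to camera coordinates). Camera axes: x right, y down, z forward; pixel columns grow to the right and rows downward; lengths in m; the calibration is good to about 2 mm. A picture is of the moment at which its call begins: read the wrist's pose just before it. camera_model takes no time and is no camera call; for the wrist camera it gives the pose at the moment of the call.
- sign_off(): hands the job in, once; it reports no verdict.
The state is a dict: "time": time; "joints": joint angles; "joint_velocities": joint speeds; "joint_torque": joint torques, N m; "position": TCP position; "tcp_rot": TCP orientation; "ft_force": force on the tool from outside, world axes, zero at the start; "ft_torque": the same for the moment, N m; "gripper_width": finger opening in m.
Only numpy, scipy, OpenCV 4.12 (cv2) and the standard library are available. Lean on these libraries where they do the work, as an engineer would, in place of code of your own. Each camera call takes 0.05 s, during which the arm holds its last target.

## Working session

There is one attempt and no reset: what is moved stays moved. The work goes in short steps, Python scripts to look and compute and a tool call to move; the robot and the scene stay as the last step left them, time stands still between calls to the robot, and variables do not carry over. Pictures are saved under pics/ and viewed, and the job is handed in when it is done.

Besides the shell and the picture viewer there is one more tool, called after "Request:" as name([rows], argument=value, ...), one row to a line, values as JSON. carry_out: Moves the arm, as the interface text tells. Its arguments: {"type":"object","properties":{"increments":{"type":"array","items":{"type":"array","items":{"type":"number"}}},"grip_force":{"type":"number"}},"required":["increments"]}

```bash
mkdir -p pics; python3 - <<'E'
from workcell import *
import cv2,numpy as np
s=read_state();print({k:np.round(v,3).tolist() for k,v in s.items()})
for n in ["scene","top","wrist"]:
    m=camera_model(n);p,d=camera(n);cv2.imwrite(f"pics/{n}0.png",p[:,:,::-1]);np.savez(f"{n}0.npz",p=p,d=d,**m)
    print(n,m)
E
```

```text
{'time': 0.0, 'joints': [-1.327, 0.468, -0.012, 1.604, 0.006, 1.071, -0.056], 'joint_velocities': [-0.0, 0.0, 0.001, -0.001, -0.001, -0.0, 0.0], 'joint_torque': [0.001, -53.238, 0.021, -25.13, 0.011, 0.007, -0.0], 'position': [0.184, 0.623, 0.23], 'tcp_rot': [[-0.959, 0.283, -0.0], [0.283, 0.959, -0.002], [-0.0, -0.002, -1.0]], 'ft_force': [-0.283, 0.636, 0.225], 'ft_torque': [-0.001, 0.036, -0.037], 'gripper_width': 0.085}
scene {'fx': 400.6020946697412, 'fy': 400.6020946697412, 'cx': 285.3164756947632, 'cy': 209.8107331220941, 'k1': -0.06803539717406706, 'world_to_cam': array([[ 0.62870967,  0.77763056,  0.00385504, -0.46526987],
       [ 0.59713913, -0.47959594, -0.64297169, -0.21034424],
       [-0.49814557,  0.40654452, -0.76588024,  1.00544592],
       [ 0.        ,  0.        ,  0.        ,  1.        ]])}
top {'fx': 444.28055824736157, 'fy': 444.28055824736157, 'cx': 282.9751518972568, 'cy': 212.67931302927423, 'k1': -0.12549388357500152, 'world_to_cam': array([[-0.02407181, -0.99921125, -0.03158199,  0.17275878],
       [-0.99502345,  0.02700242, -0.09591248,  0.5790079 ],
       [ 0.09668962,  0.02911603, -0.99488862,  0.86801866],
       [ 0.        ,  0.        ,  0.        ,  1.        ]])}
wrist {'fx': 373.70799535481535, 'fy': 373.70799535481535, 'cx': 278.14575764723975, 'cy': 207.1513330226057, 'k1': -0.07800887010891366, 'world_to_cam': array([[ 0.28323473,  0.9590477 , -0.0023665 , -0.64977658],
       [ 0.9152392 , -0.26955787,  0.29945913, -0.04035153],
       [ 0.28655768, -0.08698314, -0.95410619,  0.37998013],
       [ 0.        ,  0.        ,  0.        ,  1.        ]])}
```

View pics/scene0.png

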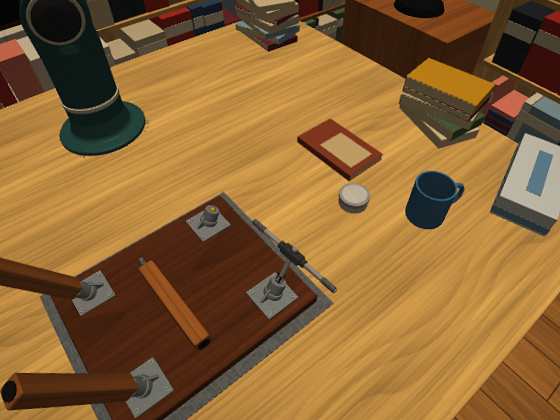

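View pics/top0.png

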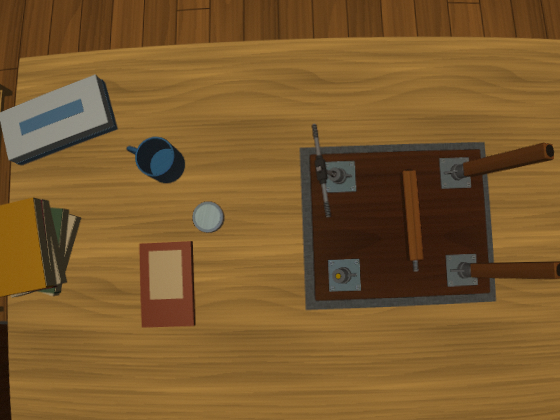

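View pics/wrist0.png

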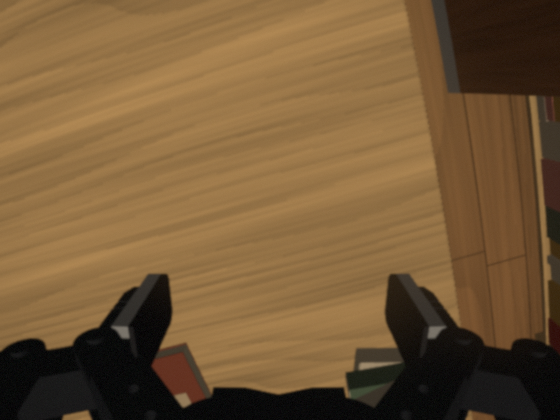

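The tap is in the far-left socket. In the top view the wrench runs from (315,127) to (327,215), with its body near (321,170). In the scene view its body is near (291,253). I'll zoom in and measure.

```bash
cat > h.py <<'E'
import numpy as np,cv2
def load(f):
    z=np.load(f);return {k:z[k] for k in z.files}
def K(m):return np.array([[m['fx'],0,m['cx']],[0,m['fy'],m['cy']],[0,0,1]],float)
def ray(m,u,v):
    q=cv2.undistortPoints(np.array([[[u,v]]],float),K(m),np.array([m['k1'],0,0,0,0.]))[0,0]
    T=np.array(m['world_to_cam']);R=T[:3,:3];o=-R.T@T[:3,3]
    return o,R.T@np.array([q[0],q[1],1.])
def pt(m,u,v,d):
    o,r=ray(m,u,v);return o+r*d
def onplane(m,u,v,z):
    o,r=ray(m,u,v);return o+r*(z-o[2])/r[2]
def tri(a,b):
    A=np.zeros((3,3));c=np.zeros(3);
    for o,r in (a,b):
        r=r/np.linalg.norm(r);P=np.eye(3)-np.outer(r,r);A+=P;c+=P@o
    p=np.linalg.solve(A,c)
    return p,[np.linalg.norm(np.cross(p-o,r/np.linalg.norm(r))) for o,r in (a,b)]
E
python3 - <<'E'
from h import *
t=load('top0.npz');s=load('scene0.npz')
a=cv2.resize(t['p'][110:230,280:370],None,fx=5,fy=5,interpolation=3)[:,:,::-1]
b=cv2.resize(s['p'][190:310,240:350],None,fx=5,fy=5,interpolation=3)[:,:,::-1]
cv2.imwrite('pics/z_top.png',a);cv2.imwrite('pics/z_scene.png',b)
E
```

```text
(no output)
```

View pics/z_top.png

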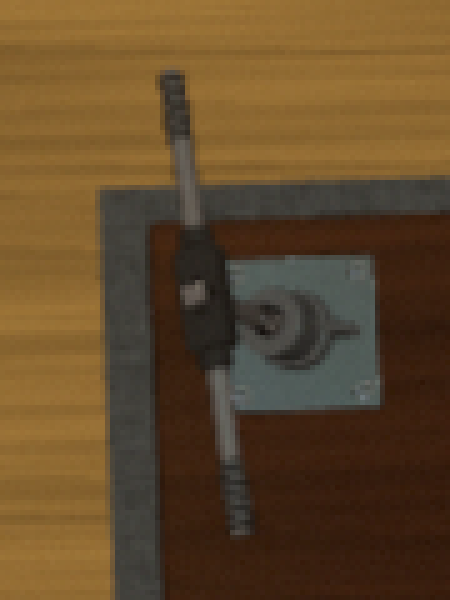

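View pics/z_scene.png

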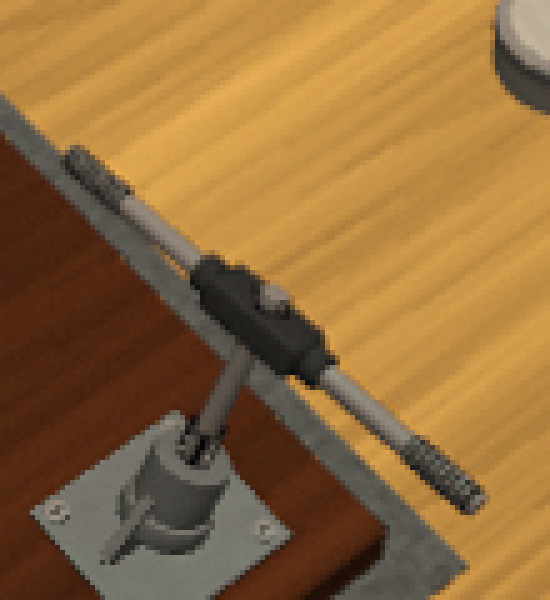

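```bash
python3 - <<'E'
from h import *
t=load('top0.npz');s=load('scene0.npz')
def T(u,v):return ray(t,280+u/5-.4,110+v/5-.4)
def S(u,v):return ray(s,240+u/5-.4,190+v/5-.4)
far,e=tri(T(172,72),S(478,503));print(far,e)
near,e2=tri(T(241,532),S(70,153));print(near,e2)
print('mid',(far+near)/2,np.linalg.norm(far-near))
m,e=tri(T(206,300),S(266,315));print('body',m,e)
# depth checks
for n,c,(u,v) in(('top',t,(321,168)),('scene',s,(291,253))):
    print(n,pt(c,u,v,c['d'][v,u]))
# table frame: plate corners z~0.027 & board corners in top at z=.024
for u,v in [(103,188)]:
    print(onplane(t,280+u/5,110+v/5,0.0))
# outer mat corners top image
for u,v in [(301,149),(484,143),(495,300),(306,308)]: print(onplane(t,u,v,0.024),onplane(t,u,v,0))
for u,v in [(338,176),(343,275),(457,173),(462,270)]: print('plate',onplane(t,u,v,0.026))
# empty & tap socket
for u,v in [(341,275)]: print('mouth',onplane(t,u,v,0.056))
E
```

```text
[0.7423429  0.09276691 0.10808036] [np.float64(0.00017973689273413507), np.float64(0.00017973689273408005)]
[0.56616377 0.07327232 0.11731278] [np.float64(0.0006573349168756828), np.float64(0.000657334916875661)]
mid [0.65425333 0.08301962 0.11269657] 0.1774946892993115
body [0.65369449 0.08380143 0.11310905] [np.float64(0.0004114773645057077), np.float64(0.0004114773645057663)]
top [0.65562599 0.08324686 0.11729276]
scene [0.6555321  0.07905977 0.11861399]
[0.72410726 0.11796386 0.        ]
[0.71520353 0.11758084 0.024     ] [0.72103574 0.11720418 0.        ]
[ 0.719608   -0.26838123  0.024     ] [ 0.72555759 -0.27904368  0.        ]
[ 0.3931136  -0.27047582  0.024     ] [ 0.3903622  -0.28119409  0.        ]
[0.3906701  0.11652171 0.024     ] [0.38785358 0.11611683 0.        ]
plate [0.65603348 0.04355023 0.026     ]
plate [0.45480621 0.04056236 0.026     ]
plate [ 0.65635751 -0.20403612  0.026     ]
plate [ 0.45698403 -0.20256092  0.026     ]
mouth [0.45629996 0.04748686 0.056     ]
```

Wrench mid is about (0.654, 0.083, 0.113), and the bar direction about (0.993, 0.110, -0.052) is perpendicular to the 28° axis, as it should be. I'll move toward it first at safe height.

Request:
carry_out([
  [-4.2,-2.4,-0.3,0,0,0,1],
  [-4.2,-2.4,-0.3,0,0,0,1],
  [-4.2,-2.4,-0.3,0,0,0,1],
  [-4.2,-2.4,-0.3,0,0,0,1],
  [-4.2,-2.4,-0.3,0,0,0,1],
  [-4.2,-2.4,-0.3,0,0,0,1],
  [-4.2,-2.4,-0.3,0,0,0,1],
  [-4.2,-2.4,-0.3,0,0,0,1],
])

```text
time: 0.95
position: [0.4529, 0.3417, 0.2512]
tcp_rot: [[-0.964, 0.266, -0.006], [0.266, 0.964, -0.002], [0.005, -0.004, -1.0]]
ft_force: [0.1, 0.6, -0.4]
gripper_width: 0.0849
```

```bash
cat > rem.py <<'E'
from workcell import *
from h import *
from scipy.spatial.transform import Rotation as Ro
import sys
def axes(xb=(.9926,.110,-.052),yaw=0.0):
    a=np.radians(28);z=np.array([np.sin(a)*np.sin(yaw)*-1,np.sin(a)*np.cos(yaw),np.cos(a)])
    x=np.array(xb);x=x-z*(x@z);x/=np.linalg.norm(x);return x,np.cross(z,x),z
def rem(mid,out,sgn=1,xb=(.9926,.110,-.052),turn=0):
    s=read_state();x,y,z=axes(xb)
    Rt=np.column_stack([-x*sgn,y*sgn,-z])@Ro.from_rotvec([0,0,turn]).as_matrix();p=np.array(mid)+z*out
    R=np.array(s['tcp_rot']);P=np.array(s['position'])
    print('t',round(s['time'],2),'pos',np.round(P,4),'j',np.round(s['joints'],2),'w',round(s['gripper_width'],4),'F',np.round(s['ft_force'],1),'M',np.round(s['ft_torque'],2))
    print('target',np.round(p,4),'shift cm (tool)',np.round(R.T@(p-P)*100,2),'rotvec',np.round(Ro.from_matrix(R.T@Rt).as_rotvec(),3))
    print('shift in target tool axes cm',np.round(Rt.T@(p-P)*100,2))
E
python3 -c "
from rem import *
rem((.654,.083,.1127),.10)"
```

```text
t 0.95 pos [0.4529 0.3417 0.2512] j [-0.8   0.31  0.12  1.79 -0.04  1.05  0.64] w 0.0849 F [ 0.1  0.6 -0.4] M [ 0.01 -0.06  0.02]
target [0.654  0.1299 0.201 ] shift cm (tool) [-25.04 -15.05   4.94] rotvec [ 0.488 -0.042 -0.382]
shift in target tool axes cm [-17.97 -18.66  14.38]
```

Request:
carry_out([
  [-4.2,-2.6,0,0,0,0,1],
  [-4.2,-2.6,0,0,0,0,1],
  [-3.5,-2.5,0,0.1,-0.01,-0.075,1],
  [-3,-2.5,0,0.1,-0.01,-0.075,1],
  [-3,-2,0,0.1,-0.01,-0.075,1],
  [-2,-2,0,0.1,-0.01,-0.075,1],
  [0,0,0,0.1,-0.01,-0.075,1],
  [0,0,0,0,0,0,1],
])

```text
time: 1.75
position: [0.6269, 0.1442, 0.2643]
tcp_rot: [[-0.994, -0.112, 0.0], [-0.097, 0.86, -0.501], [0.056, -0.498, -0.865]]
ft_force: [-0.5, 1.5, -1.6]
gripper_width: 0.0851
```

```bash
python3 -c "
from rem import *
rem((.654,.083,.1127),.10)"
```

```text
t 1.75 pos [0.6269 0.1442 0.2643] j [-0.67  0.56  0.25  1.5   0.35  1.34  1.13] w 0.0851 F [-0.5  1.5 -1.6] M [ 0.63  0.01 -0.02]
target [0.654  0.1299 0.201 ] shift cm (tool) [-2.91  1.63  6.2 ] rotvec [-0.036 -0.004 -0.01 ]
shift in target tool axes cm [-2.9   1.37  6.26]
```

Request:
carry_out([
  [-1.0,0.5,2,-0.036,-0.004,-0.01,1],
  [-1.0,0.5,2,0,0,0,1],
  [-0.9,0.4,2,0,0,0,1],
  [0,0,0,0,0,0,1],
  [0,0,0,0,0,0,1],
  [0,0,0,0,0,0,1],
  [0,0,0,0,0,0,1],
  [0,0,0,0,0,0,1],
])

```text
time: 2.55
position: [0.6543, 0.1317, 0.2056]
tcp_rot: [[-0.994, -0.111, 0.002], [-0.1, 0.884, -0.456], [0.049, -0.454, -0.89]]
ft_force: [0.2, -0.0, 0.6]
gripper_width: 0.0855
```

```bash
python3 -c "
from rem import *
rem((.654,.083,.1127),.10)
m=camera_model('wrist');p,d=camera('wrist');cv2.imwrite('pics/w1.png',p[:,:,::-1]);np.savez('w1.npz',p=p,d=d,**m)"
```

```text
t 2.55 pos [0.6543 0.1317 0.2056] j [-0.61  0.63  0.24  1.5   0.31  1.23  1.15] w 0.0855 F [ 0.2 -0.   0.6] M [ 0.48 -0.03  0.01]
target [0.654  0.1299 0.201 ] shift cm (tool) [0.03 0.06 0.49] rotvec [ 0.014  0.004 -0.01 ]
shift in target tool axes cm [0.02 0.07 0.49]
```

View pics/w1.png

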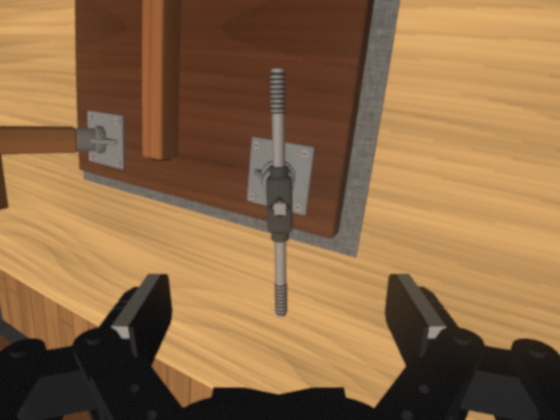

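The wrist view shows the bar nearly along the tool x axis, with ends at (278,69) and (281,315) and its body at (279,205). I'll cross-check this against the earlier views.

```bash
python3 - <<'E'
from h import *
t=load('top0.npz');s=load('scene0.npz');w=load('w1.npz')
def T(u,v):return ray(t,280+u/5-.4,110+v/5-.4)
def S(u,v):return ray(s,240+u/5-.4,190+v/5-.4)
def tri3(L):
    A=np.zeros((3,3));c=np.zeros(3)
    for o,r in L:
        r=r/np.linalg.norm(r);P=np.eye(3)-np.outer(r,r);A+=P;c+=P@o
    p=np.linalg.solve(A,c);return p,[round(1000*np.linalg.norm(np.cross(p-o,r/np.linalg.norm(r))),1) for o,r in L]
n,e=tri3([T(241,532),S(70,153),ray(w,278,69)]);f,e2=tri3([T(172,72),S(478,503),ray(w,281,315)])
print(n,e,f,e2,(n+f)/2,(f-n)/np.linalg.norm(f-n),np.linalg.norm(f-n))
print(tri3([T(206,300),S(266,315),ray(w,279.3,205)]))
E
```

```text
[0.56621205 0.07376353 0.11612306] [np.float64(0.4), np.float64(1.2), np.float64(1.0)] [0.74265346 0.09357181 0.10716518] [np.float64(0.7), np.float64(0.9), np.float64(1.4)] [0.65443275 0.08366767 0.11164412] [ 0.9924948   0.11142289 -0.05038869] 0.17777565438150428
(array([0.6542343 , 0.08425312, 0.11290399]), [np.float64(1.1), np.float64(0.4), np.float64(1.4)])
```

Request:
carry_out([
  [0,0,2.5,0.014,0.004,-0.01,1],
  [0,0,2.5,0,0,0,1],
  [0,0,2.5,0,0,0,1],
  [0,0,2,0,0,0,1],
  [0,0,0.5,0,0,0,1],
  [0,0,0,0,0,0,1],
  [0,0,0,0,0,0,1],
  [0,0,0,0,0,0,1],
])

```text
time: 3.4
position: [0.6576, 0.0895, 0.1204]
tcp_rot: [[-0.993, -0.122, 0.011], [-0.113, 0.879, -0.463], [0.047, -0.461, -0.886]]
ft_force: [0.2, -0.3, -0.1]
gripper_width: 0.0852
```

```bash
python3 -c "
from rem import *
rem((.6543,.0838,.112),-.019)
m=camera_model('wrist');p,d=camera('wrist');cv2.imwrite('pics/w2.png',p[:,:,::-1])"
```

```text
t 3.4 pos [0.6576 0.0895 0.1204] j [-0.56  0.71  0.25  1.59  0.34  1.05  1.14] w 0.0852 F [ 0.2 -0.3 -0.1] M [ 0.49 -0.01 -0.02]
target [0.6543 0.0749 0.0952] shift cm (tool) [ 0.37 -0.09  2.9 ] rotvec [ 0.006  0.012 -0.   ]
shift in target tool axes cm [ 0.34 -0.07  2.91]
```

View pics/w2.png

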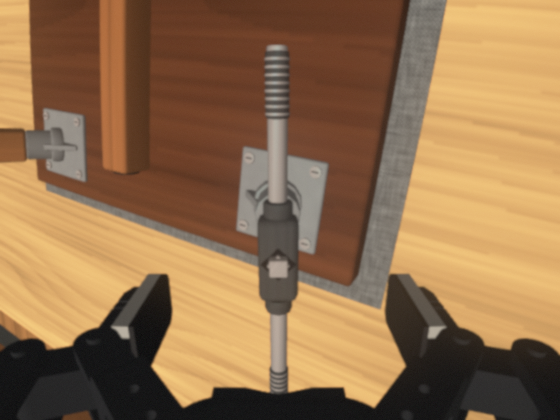

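The body sits at col 278, centred between the fingers. I'll finish the approach and close.

Request:
carry_out([
  [0.2,-0.05,1.5,0.006,0.012,0,1],
  [0.15,0,1.0,0,0,0,1],
  [0,0,0.4,0,0,0,1],
  [0,0,0,0,0,0,1],
  [0,0,0,0,0,0,0.6],
  [0,0,0,0,0,0,0.4],
  [0,0,0,0,0,0,0.3],
  [0,0,0,0,0,0,0.3],
], grip_force=40)

```text
time: 4.25
position: [0.6549, 0.0751, 0.0942]
tcp_rot: [[-0.993, -0.121, 0.001], [-0.108, 0.876, -0.469], [0.056, -0.466, -0.883]]
ft_force: [-0.4, -0.3, 0.4]
gripper_width: 0.0279
```

```bash
python3 -c "
from rem import *
rem((.6543,.0838,.112),-.019)
m=camera_model('wrist');p,d=camera('wrist');cv2.imwrite('pics/w3.png',p[:,:,::-1])"
```

```text
t 4.25 pos [0.6549 0.0751 0.0942] j [-0.55  0.74  0.25  1.61  0.34  1.01  1.14] w 0.0279 F [-0.4 -0.3  0.4] M [ 0.49 -0.01  0.02]
target [0.6543 0.0749 0.0952] shift cm (tool) [ 0.07 -0.06 -0.09] rotvec [ 0.     0.001 -0.   ]
shift in target tool axes cm [ 0.07 -0.06 -0.09]
```

View pics/w3.png

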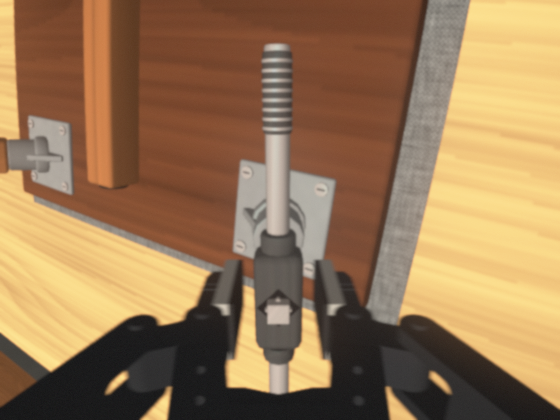

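Request:
carry_out([
  [0,0,0,0,0,0,0.2],
  [0,0,0,0,0,0,0.1],
  [0,0,0,0,0,0,0],
  [0,0,0,0,0,0,0],
  [0,0,0,0,0,0,0],
  [0,0,0,0,0,0,0],
  [0,0,0,0,0,0,0],
  [0,0,0,0,0,0,0],
], grip_force=50)

```text
time: 5.1
position: [0.655, 0.0752, 0.0945]
tcp_rot: [[-0.993, -0.122, 0.002], [-0.109, 0.876, -0.469], [0.056, -0.466, -0.883]]
ft_force: [-0.3, 0.1, 0.2]
gripper_width: 0.0168
```

```bash
python3 -c "
from rem import *
rem((.6543,.0838,.112),-.019)"
```

```text
t 5.1 pos [0.655  0.0752 0.0945] j [-0.55  0.74  0.25  1.61  0.34  1.01  1.14] w 0.0168 F [-0.3  0.1  0.2] M [0.5  0.1  0.06]
target [0.6543 0.0749 0.0952] shift cm (tool) [ 0.07 -0.05 -0.05] rotvec [0.    0.002 0.001]
shift in target tool axes cm [ 0.07 -0.05 -0.05]
```

Request:
carry_out([
  [0,0,0,0,0,0.08,0],
  [0,0,0,0,0,0.1,0],
  [0,0,0,0,0,0.1,0],
  [0,0,0.01,0,0,0.1,0],
  [0,0,0,0,0,0.1,0],
  [0,0,0,0,0,0.1,0],
  [0,0,0.01,0,0,0.1,0],
  [0,0,0,0,0,0.1,0],
])

```text
time: 5.9
position: [0.6548, 0.0745, 0.0946]
tcp_rot: [[-0.774, 0.633, 0.001], [0.558, 0.684, -0.47], [-0.298, -0.363, -0.883]]
ft_force: [0.0, -0.3, -1.1]
gripper_width: 0.0169
```

```bash
cat >> rem.py <<'E'
def st():
    s=read_state();R=np.array(s['tcp_rot']);x,y,z=axes()
    c=np.array(s['position'])-R[:,2]*.019
    R0=np.column_stack([-x,y,-z]);q=Ro.from_matrix(R0.T@R).as_rotvec()
    X=R0.T@R[:,0];th=np.degrees(np.arctan2(X[1],X[0]))%360
    print('t',round(s['time'],2),'theta deg',round(th,1),'tilt(mrad, start-tool axes)',np.round(1000*(R0.T@R[:,2])[:2],1),'grasp pt offset mm (start-tool axes)',np.round(R0.T@(c-np.array([.6549,.0841,.1113]))*1000,2),'now-axes',np.round(R.T@(c-np.array([.6549,.0841,.1113]))*1000,2),'j',np.round(s['joints'],2),'w',round(s['gripper_width'],4),'F',np.round(R.T@s['ft_force'],1),'M',np.round(R.T@s['ft_torque'],2))
    # correcting tilt in now axes
    a=np.cross(R[:,2],-z);print('tilt fix rotvec now axes',np.round(R.T@a,3))
E
python3 -c "
from rem import *
st()"
```

```text
t 5.9 theta deg 46.2 tilt(mrad, start-tool axes) [-1.4 -0.4] grasp pt offset mm (start-tool axes) [ 0.15 -0.59  0.21] now-axes [-0.32 -0.52  0.21] j [-0.68  0.76  0.45  1.62  0.19  0.97  0.45] w 0.0169 F [0.1 0.2 1.1] M [-0.41  0.3  -0.24]
tilt fix rotvec now axes [ 0.001  0.001 -0.   ]
```

Request:
carry_out([
  [0,0,0,0,0,0.14,0],
  [0,0,0.01,0,0,0.14,0],
  [0,0,0,0,0,0.14,0],
  [0,0,0,0,0,0.14,0],
  [0,0,0.01,0,0,0.14,0],
  [0,0,0,0,0,0.14,0],
  [0,0,0,0,0,0.14,0],
  [0,0,0.01,0,0,0.14,0],
])

```text
time: 6.7
position: [0.654, 0.0742, 0.0945]
tcp_rot: [[0.273, 0.962, 0.0], [0.849, -0.241, -0.47], [-0.452, 0.129, -0.883]]
ft_force: [-0.4, -0.4, 0.2]
gripper_width: 0.017
```

```bash
python3 -c "
from rem import *
st()"
```

```text
t 6.7 theta deg 112.8 tilt(mrad, start-tool axes) [-0.4 -0.9] grasp pt offset mm (start-tool axes) [ 0.98 -0.77  0.5 ] now-axes [-1.09 -0.61  0.5 ] j [-0.86  0.85  0.75  1.64 -0.08  0.95 -0.5 ] w 0.017 F [-0.5 -0.3 -0. ] M [ 0.13  0.46 -0.26]
tilt fix rotvec now axes [ 0.001  0.001 -0.   ]
```

Request:
carry_out([
  [0.02,0,0,0,0,0.148,0],
  [0.02,0,0,0,0,0.148,0],
  [0.02,0,0,0,0,0.148,0],
  [0,0.02,0,0,0,0.148,0],
  [0,0.02,0,0,0,0.148,0],
  [0,0,0,0,0,0.148,0],
  [0,0,0,0,0,0.148,0],
  [0,0,0,0,0,0.148,0],
])

```text
time: 7.5
position: [0.6534, 0.0746, 0.0939]
tcp_rot: [[0.996, 0.094, -0.001], [0.083, -0.878, -0.471], [-0.045, 0.469, -0.882]]
ft_force: [-0.9, -1.8, -1.5]
gripper_width: 0.0167
```

```bash
python3 -c "
from rem import *
st()
p,d=camera('top');cv2.imwrite('pics/t4.png',cv2.resize(p[80:260,230:430],None,fx=3,fy=3)[:,:,::-1])"
```

```text
t 7.5 theta deg 181.6 tilt(mrad, start-tool axes) [ 1.2 -1.9] grasp pt offset mm (start-tool axes) [ 1.49 -0.01  0.78] now-axes [-1.49  0.05  0.78] j [-1.01  1.    1.04  1.65 -0.4   1.   -1.44] w 0.0167 F [-1.   0.8  2.2] M [ 0.35  0.13 -0.26]
tilt fix rotvec now axes [0.002 0.001 0.   ]
```

View pics/t4.png

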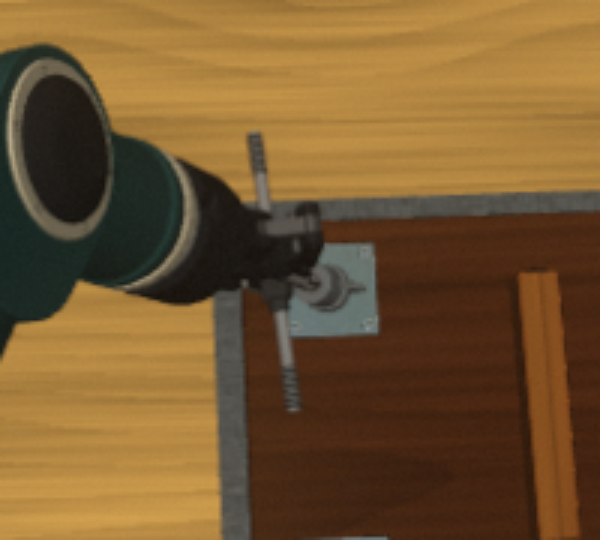

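Step 1 is done: θ is 181.6° and the bar lies on its original line. Now back a quarter turn.

Request:
carry_out([
  [0,0,0,0,0,-0.14,0],
  [0,0,0,0,0,-0.14,0],
  [0,0,-0.01,0,0,-0.14,0],
  [0,0,0,0,0,-0.14,0],
  [0,0,0,0,0,-0.14,0],
  [0,0,-0.01,0,0,-0.14,0],
  [0,0,0,0,0,-0.14,0],
  [0,0,0,0,0,-0.14,0],
])

```text
time: 8.35
position: [0.654, 0.0741, 0.0945]
tcp_rot: [[0.299, 0.954, 0.002], [0.841, -0.263, -0.473], [-0.451, 0.143, -0.881]]
ft_force: [0.4, -1.7, -2.0]
gripper_width: 0.0172
```

Request:
carry_out([
  [0,0,0,0,0,-0.14,0],
  [0,0,0,0,0,-0.14,0],
  [0,0,0,0,0,-0.14,0],
  [0,0,0,0,0,-0.06,0],
  [0,0,0,0,0,0,0],
  [0,0,0,0,0,0,0],
  [0,0,0,0,0,0,0],
  [0,0,0,0,0,0,0],
])

```text
time: 9.15
position: [0.6544, 0.0742, 0.0946]
tcp_rot: [[-0.205, 0.979, 0.003], [0.864, 0.183, -0.469], [-0.46, -0.093, -0.883]]
ft_force: [-0.4, -0.6, -1.7]
gripper_width: 0.0168
```

```bash
python3 -c "
from rem import *
st()"
```

```text
t 9.15 theta deg 85.1 tilt(mrad, start-tool axes) [-3.2  0. ] grasp pt offset mm (start-tool axes) [ 0.67 -0.83  0.4 ] now-axes [-0.77 -0.73  0.4 ] j [-0.79  0.81  0.62  1.63  0.04  0.95 -0.11] w 0.0168 F [ 0.3 -0.3  1.8] M [-0.19  0.56 -0.  ]
tilt fix rotvec now axes [0.003 0.    0.   ]
```

Request:
carry_out([
  [0,0,0,0,0,0.14,0],
  [0,0,0,0,0,0.14,0],
  [0,0,0.01,0,0,0.14,0],
  [0,0,0,0,0,0.14,0],
  [0,0,0.01,0,0,0.14,0],
  [0,0,0,0,0,0.14,0],
  [0,0,0.01,0,0,0.14,0],
  [0,0,0,0,0,0.14,0],
])

```text
time: 9.95
position: [0.6536, 0.0743, 0.0943]
tcp_rot: [[0.814, 0.581, 0.003], [0.513, -0.717, -0.472], [-0.272, 0.386, -0.881]]
ft_force: [0.9, -3.2, -2.9]
gripper_width: 0.0168
```

Request:
carry_out([
  [0,0,0,0,0,0.14,0],
  [0,0,0,0,0,0.14,0],
  [0,0,0,0,0,0.14,0],
  [0,0,0,0,0,0.12,0],
  [0,0,0,0,0,0,0],
  [0,0,0,0,0,0,0.3],
  [0,0,0,0,0,0,0.6],
  [0,0,0,0,0,0,0.8],
])

```text
time: 10.75
position: [0.6536, 0.0758, 0.0939]
tcp_rot: [[0.998, 0.067, 0.005], [0.061, -0.877, -0.476], [-0.027, 0.475, -0.88]]
ft_force: [0.6, -0.6, 1.3]
gripper_width: 0.0537
```

```bash
python3 -c "
from rem import *
st()
m=camera_model('wrist');p,d=camera('wrist');cv2.imwrite('pics/w5.png',p[:,:,::-1])"
```

```text
t 10.75 theta deg 183.1 tilt(mrad, start-tool axes) [-4.2 -7.7] grasp pt offset mm (start-tool axes) [1.28 1.1  0.24] now-axes [-1.34 -1.03  0.22] j [-1.02  1.01  1.05  1.65 -0.41  1.   -1.47] w 0.0537 F [ 0.5  1.2 -0.9] M [ 0.47  0.05 -0.  ]
tilt fix rotvec now axes [ 0.007 -0.005  0.   ]
```

View pics/w5.png

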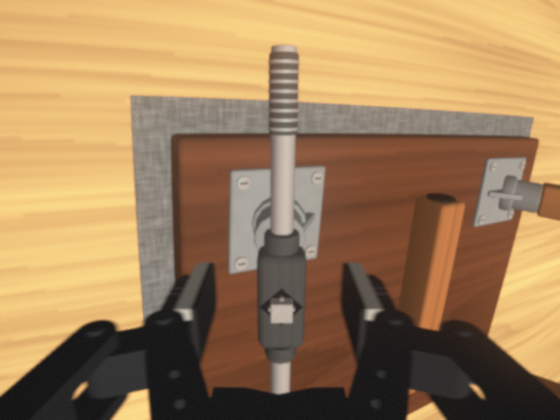

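Released cleanly. I'll back out along the axis, undo half a turn with the open hand, then regrip.

Request:
carry_out([
  [0,0,-2,0,0,0,1],
  [0,0,-2.5,0,0,0,1],
  [0,0,-2.5,0,0,0,1],
  [0,0,0,0,0,-0.1,1],
  [0,0,0,0,0,-0.148,1],
  [0,0,0,0,0,-0.148,1],
  [0,0,0,0,0,-0.148,1],
  [0,0,0,0,0,-0.148,1],
])

```text
time: 11.6
position: [0.6536, 0.1114, 0.1591]
tcp_rot: [[0.715, 0.7, 0.006], [0.618, -0.627, -0.474], [-0.327, 0.342, -0.881]]
ft_force: [0.3, 0.5, -1.0]
gripper_width: 0.0849
```

Request:
carry_out([
  [0,0,0,0,0,-0.148,1],
  [0,0,0,0,0,-0.148,1],
  [0,0,0,0,0,-0.148,1],
  [0,0,0,0,0,-0.148,1],
  [0,0,0,0,0,-0.148,1],
  [0,0,0,0,0,-0.148,1],
  [0,0,0,0,0,-0.148,1],
  [0,0,0,0,0,-0.148,1],
])

```text
time: 12.4
position: [0.6541, 0.1113, 0.1618]
tcp_rot: [[-0.393, 0.92, 0.009], [0.81, 0.351, -0.47], [-0.436, -0.177, -0.883]]
ft_force: [0.7, -0.1, -0.2]
gripper_width: 0.0852
```

Request:
carry_out([
  [0,0,0,0,0,-0.148,1],
  [0,0,0,0,0,-0.148,1],
  [0,0,0,0,0,-0.148,1],
  [0,0,0,0,0,-0.148,1],
  [0,0,0,0,0,-0.148,1],
  [0,0,0,0,0,-0.148,1],
  [0,0,0,0,0,-0.148,1],
  [0,0,0,0,0,-0.1,1],
])

```text
time: 13.2
position: [0.6548, 0.1096, 0.1649]
tcp_rot: [[-1.0, 0.012, 0.012], [0.005, 0.884, -0.468], [-0.017, -0.468, -0.884]]
ft_force: [-0.4, -1.5, 0.2]
gripper_width: 0.0856
```

```bash
python3 -c "
from rem import *
st();rem((.6549,.0841,.1113),-.019)
m=camera_model('wrist');p,d=camera('wrist');cv2.imwrite('pics/w6.png',p[:,:,::-1])"
```

```text
t 13.2 theta deg 7.7 tilt(mrad, start-tool axes) [-12.5   0.1] grasp pt offset mm (start-tool axes) [  0.62  -2.64 -78.33] now-axes [ -0.71  -2.57 -78.33] j [-0.64  0.67  0.33  1.56  0.28  1.12  1.05] w 0.0856 F [ 0.4 -1.4  0.6] M [-0.42  0.03  0.04]
tilt fix rotvec now axes [0.002 0.012 0.   ]
t 13.2 pos [0.6548 0.1096 0.1649] j [-0.64  0.67  0.33  1.56  0.28  1.12  1.05] w 0.0856 F [-0.4 -1.5  0.2] M [ 0.42  0.01 -0.04]
target [0.6549 0.0752 0.0945] shift cm (tool) [0.09 0.25 7.83] rotvec [ 0.001  0.012 -0.134]
shift in target tool axes cm [-0.04  0.26  7.83]
```

View pics/w6.png

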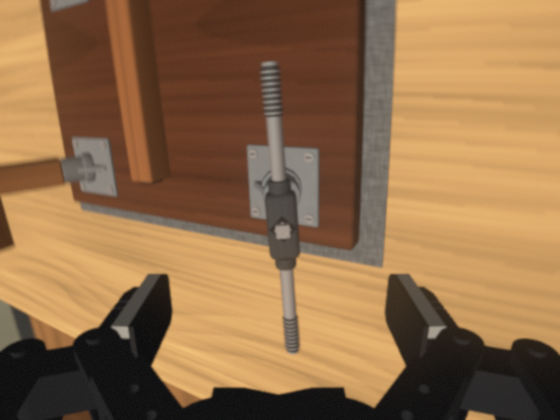

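The bar is tilted about 0.08 rad in the wrist view, from (270,65) to (293,350). That puts the wrench near 183°. I'll align to it and advance.

Request:
carry_out([
  [0.05,0.25,1.5,0.001,0.012,-0.08,1],
  [0,0,2,0,0,0,1],
  [0,0,2,0,0,0,1],
  [0,0,1.2,0,0,0,1],
  [0,0,0.6,0,0,0,1],
  [0,0,0.2,0,0,0,1],
  [0,0,0,0,0,0,0.6],
  [0,0,0,0,0,0,0.4],
])

```text
time: 14.05
position: [0.657, 0.0763, 0.0987]
tcp_rot: [[-0.998, -0.064, 0.006], [-0.06, 0.883, -0.466], [0.025, -0.465, -0.885]]
ft_force: [0.4, 0.3, 0.8]
gripper_width: 0.0594
```

```bash
python3 -c "
from rem import *
st()
m=camera_model('wrist');p,d=camera('wrist');cv2.imwrite('pics/w7.png',p[:,:,::-1])"
```

```text
t 14.05 theta deg 3.3 tilt(mrad, start-tool axes) [-6.3  3.1] grasp pt offset mm (start-tool axes) [-1.83 -1.26 -4.24] now-axes [-1.92 -1.14 -4.23] j [-0.59  0.74  0.31  1.61  0.3   1.    1.12] w 0.0594 F [-0.4 -0.2 -0.9] M [-0.52 -0.05 -0.02]
tilt fix rotvec now axes [ 0.003  0.006 -0.   ]
```

View pics/w7.png

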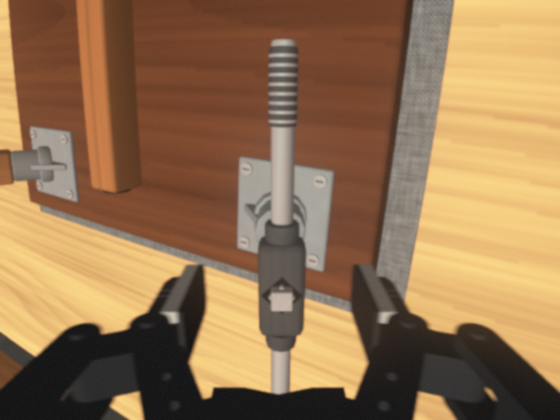

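Request:
carry_out([
  [0.1,0.1,0.25,0.003,0.006,0,0.4],
  [0.1,0.02,0.2,0,0,0,0.35],
  [0,0,0,0,0,0,0.25],
  [0,0,0,0,0,0,0.1],
  [0,0,0,0,0,0,0],
  [0,0,0,0,0,0,0],
  [0,0,0,0,0,0,0],
  [0,0,0,0,0,0,0],
])

```text
time: 14.9
position: [0.6556, 0.0758, 0.0958]
tcp_rot: [[-0.998, -0.063, 0.002], [-0.056, 0.882, -0.469], [0.028, -0.468, -0.883]]
ft_force: [-0.1, 0.2, 0.7]
gripper_width: 0.0167
```

```bash
python3 -c "
from rem import *
st()"
```

```text
t 14.9 theta deg 3.4 tilt(mrad, start-tool axes) [-2.   0.8] grasp pt offset mm (start-tool axes) [-0.65 -0.1  -1.39] now-axes [-0.65 -0.06 -1.39] j [-0.59  0.74  0.31  1.61  0.3   1.    1.11] w 0.0167 F [ 0.1 -0.1 -0.7] M [-0.34  0.03  0.11]
tilt fix rotvec now axes [ 0.001  0.002 -0.   ]
```

Regripped. Forward to three quarters.

Request:
carry_out([
  [0,0,0,0,0,0.138,0],
  [0,0,0,0,0,0.138,0],
  [0,0,0.01,0,0,0.138,0],
  [0,0,0,0,0,0.138,0],
  [0,0,0,0,0,0.138,0],
  [0,0,0.01,0,0,0.138,0],
  [0,0,0,0,0,0.138,0],
  [0,0,0,0,0,0.138,0],
])

```text
time: 15.7
position: [0.6549, 0.0745, 0.0962]
tcp_rot: [[-0.474, 0.881, 0.001], [0.777, 0.418, -0.47], [-0.415, -0.222, -0.882]]
ft_force: [-1.6, -1.9, 0.8]
gripper_width: 0.0173
```

Request:
carry_out([
  [0,0,0.01,0,0,0.138,0],
  [0,0,0,0,0,0.138,0],
  [0,0,0,0,0,0.138,0],
  [0,0,0,0,0,0,0],
  [0,0,0,0,0,0,0],
  [0,0,0,0,0,0,0],
  [0,0,0,0,0,0,0],
  [0,0,0,0,0,0,0],
])

```text
time: 16.5
position: [0.6543, 0.0743, 0.0961]
tcp_rot: [[-0.072, 0.997, 0.0], [0.88, 0.063, -0.471], [-0.47, -0.034, -0.882]]
ft_force: [-1.7, -0.4, 0.5]
gripper_width: 0.0171
```

```bash
python3 -c "
from rem import *
st()"
```

```text
t 16.5 theta deg 92.9 tilt(mrad, start-tool axes) [ 0.1 -2.1] grasp pt offset mm (start-tool axes) [ 0.74 -1.38 -1.04] now-axes [-1.42 -0.67 -1.03] j [-0.84  0.83  0.71  1.63 -0.04  0.96 -0.18] w 0.0171 F [-0.5 -1.8 -0.3] M [-0.06  0.44  0.21]
tilt fix rotvec now axes [-0.     0.002  0.   ]
```

```bash
python3 -c "
from rem import *
m=camera_model('wrist');p,d=camera('wrist');cv2.imwrite('pics/w8.png',p[:,:,::-1])"
```

```text
(no output)
```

View pics/w8.png

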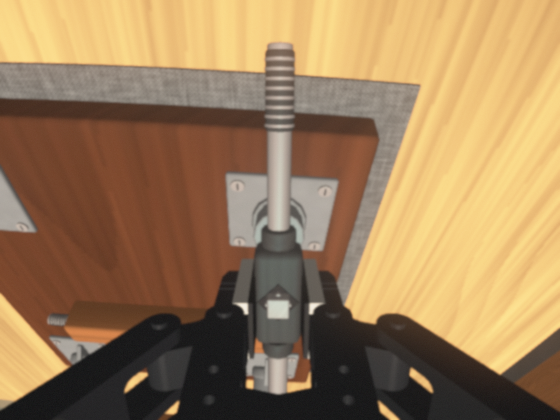

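The wrench is square in the jaws and the bar upright at col 279, so the tap is near 273°. Back to half a turn (−1.6 rad), then forward to a full turn.

Request:
carry_out([
  [0,0,0,0,0,-0.138,0],
  [0,0,0,0,0,-0.138,0],
  [0,0,-0.01,0,0,-0.138,0],
  [0,0,0,0,0,-0.138,0],
  [0,0,0,0,0,-0.138,0],
  [0,0,-0.01,0,0,-0.138,0],
  [0,0,0,0,0,-0.138,0],
  [0,0,0,0,0,-0.138,0],
])

```text
time: 17.35
position: [0.6555, 0.0753, 0.096]
tcp_rot: [[-0.939, 0.343, 0.003], [0.302, 0.83, -0.469], [-0.163, -0.44, -0.883]]
ft_force: [0.1, -0.8, -0.1]
gripper_width: 0.0171
```

Request:
carry_out([
  [0,0,-0.01,0,0,-0.138,0],
  [0,0,0,0,0,-0.138,0],
  [0,0,0,0,0,-0.138,0],
  [0,0,0,0,0,-0.05,0],
  [0,0,0,0,0,0,0],
  [0,0,0,0,0,0,0],
  [0,0,0,0,0,0,0],
  [0,0,0,0,0,0,0],
])

```text
time: 18.15
position: [0.6556, 0.076, 0.0957]
tcp_rot: [[-0.991, -0.135, 0.003], [-0.121, 0.876, -0.467], [0.061, -0.463, -0.884]]
ft_force: [0.1, -0.4, 0.7]
gripper_width: 0.0168
```

```bash
python3 -c "
from rem import *
st()"
```

```text
t 18.15 theta deg 359.2 tilt(mrad, start-tool axes) [-3.1  2.9] grasp pt offset mm (start-tool axes) [-0.65 -0.03 -1.44] now-axes [-0.65 -0.03 -1.44] j [-0.57  0.74  0.29  1.61  0.31  1.    1.17] w 0.0168 F [-0.  -0.7 -0.5] M [-0.32  0.07 -0.04]
tilt fix rotvec now axes [0.003 0.003 0.   ]
```

Request:
carry_out([
  [0,0,0,0,0,0.14,0],
  [0,0,0.01,0,0,0.14,0],
  [0,0,0,0,0,0.14,0],
  [0,0,0,0,0,0.14,0],
  [0,0,0.01,0,0,0.14,0],
  [0,0,0,0,0,0.14,0],
  [0,0,0,0,0,0.14,0],
  [0,0,0.01,0,0,0.14,0],
])

```text
time: 18.95
position: [0.655, 0.0746, 0.0962]
tcp_rot: [[-0.519, 0.855, 0.002], [0.754, 0.459, -0.47], [-0.403, -0.242, -0.883]]
ft_force: [-1.4, -0.8, 1.5]
gripper_width: 0.0169
```

Request:
carry_out([
  [0,0,0,0,0,0.14,0],
  [0,0,0.01,0,0,0.14,0],
  [0.02,0,0,0,0,0.14,0],
  [0.02,0,0,0,0,0.14,0],
  [0.02,0,0.01,0,0,0.14,0],
  [0.02,0,0,0,0,0.14,0],
  [0,0,0,0,0,0.14,0],
  [0,0,0.01,0,0,0.14,0],
])

```text
time: 19.75
position: [0.6534, 0.0744, 0.0959]
tcp_rot: [[0.58, 0.815, 0.001], [0.718, -0.51, -0.474], [-0.386, 0.276, -0.88]]
ft_force: [-1.0, -0.7, -0.1]
gripper_width: 0.0169
```

```bash
python3 -c "
from rem import *
st()"
```

```text
t 19.75 theta deg 132.4 tilt(mrad, start-tool axes) [-0.8 -5.6] grasp pt offset mm (start-tool axes) [ 1.64 -1.03 -0.91] now-axes [-1.87 -0.51 -0.9 ] j [-0.94  0.91  0.88  1.64 -0.21  0.97 -0.74] w 0.0169 F [-1.  -0.5  0.4] M [ 0.31  0.26 -0.25]
tilt fix rotvec now axes [ 0.004  0.004 -0.   ]
```

Request:
carry_out([
  [0.02,0,0,0.004,0.004,0.138,0],
  [0.02,0,0,0,0,0.138,0],
  [0.02,0.02,0,0,0,0.138,0],
  [0,0.02,0,0,0,0.138,0],
  [0,0,0,0,0,0.138,0],
  [0,0,0,0,0,0.13,0],
  [0,0,0,0,0,0,0],
  [0,0,0,0,0,0,0],
])

```text
time: 20.55
position: [0.6528, 0.0752, 0.0953]
tcp_rot: [[0.995, 0.104, 0.001], [0.092, -0.876, -0.474], [-0.048, 0.472, -0.881]]
ft_force: [-0.4, -1.9, 0.3]
gripper_width: 0.0165
```

```bash
python3 -c "
from rem import *
st()"
```

```text
t 20.55 theta deg 181.0 tilt(mrad, start-tool axes) [-0.6 -5.3] grasp pt offset mm (start-tool axes) [ 2.12  0.   -0.67] now-axes [-2.12  0.04 -0.67] j [-1.03  1.02  1.08  1.65 -0.44  1.01 -1.4 ] w 0.0165 F [-0.6  1.8  0.6] M [0.38 0.08 0.19]
tilt fix rotvec now axes [ 0.005 -0.001  0.   ]
```

Total turn is about 361°. Release and back out along the axis.

Request:
carry_out([
  [0,0,0,0,0,0,0.15],
  [0,0,0,0,0,0,0.3],
  [0,0,0,0,0,0,0.6],
  [0,0,0,0,0,0,1],
  [0,0,0,0,0,0,1],
  [0,0,-1,0,0,0,1],
  [0,0,-2,0,0,0,1],
  [0,0,-2.5,0,0,0,1],
])

```text
time: 21.35
position: [0.6511, 0.1016, 0.1432]
tcp_rot: [[0.994, 0.11, -0.004], [0.095, -0.876, -0.473], [-0.056, 0.47, -0.881]]
ft_force: [-0.2, 0.4, 0.7]
gripper_width: 0.0853
```

Request:
carry_out([
  [0,0,-2.5,0,0,0,1],
  [0,0,-2.5,0,0,0,1],
  [0,0,-2.5,0,0,0,1],
  [0,0,-1,0,0,0,1],
  [0,0,0,0,0,0,1],
  [0,0,0,0,0,0,1],
  [0,0,0,0,0,0,1],
  [0,0,0,0,0,0,1],
])

```text
time: 22.15
position: [0.6518, 0.1455, 0.2244]
tcp_rot: [[0.994, 0.111, -0.0], [0.098, -0.877, -0.471], [-0.053, 0.468, -0.882]]
ft_force: [-1.1, 0.6, 0.5]
gripper_width: 0.0855
```

```bash
python3 -c "
from rem import *
st()
for n in ['scene','top','wrist']:
    m=camera_model(n);p,d=camera(n);cv2.imwrite(f'pics/{n}9.png',p[:,:,::-1]);np.savez(n+'9.npz',p=p,d=d,**m)"
```

```text
t 22.15 theta deg 180.6 tilt(mrad, start-tool axes) [ 0.6 -1.8] grasp pt offset mm (start-tool axes) [   2.93    1.52 -147.73] now-axes [  -3.02   -1.22 -147.73] j [-1.13  0.92  1.18  1.51 -0.36  1.27 -1.46] w 0.0855 F [-1.1 -0.4 -0.7] M [0.51 0.05 0.05]
tilt fix rotvec now axes [0.002 0.001 0.   ]
```

View pics/scene9.png

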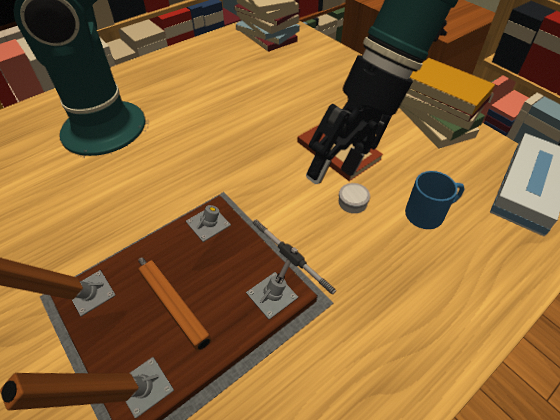

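View pics/top9.png

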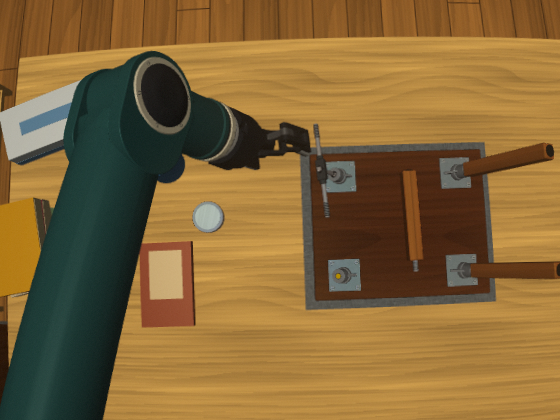

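View pics/wrist9.png

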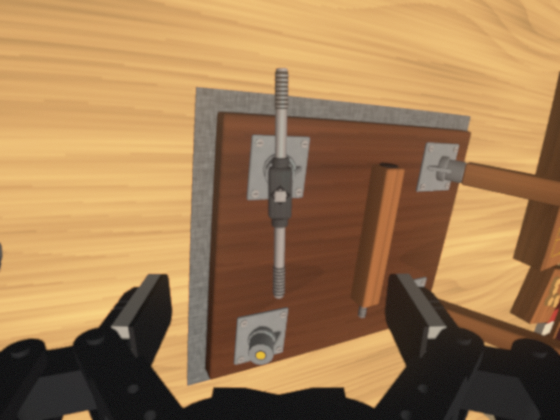

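The bar is back on its original line, with top-view ends near (316,126) and (327,216). The tin, leg, book and mug are at their original pixels, and the gripper is clear.

```bash
python3 -c "
from workcell import *
import numpy as np
s=read_state();print(s['time'],np.round(s['joint_velocities'],3),np.round(s['ft_force'],1));print(sign_off())"
```

```text
22.3 [-0.001 -0.002  0.003 -0.006 -0.    -0.001 -0.001] [-0.3  0.  -0.1]
the job is handed in; nothing more can be done
None
```

I turned the tap through the full sequence and handed the job in at 22.3 s. The hand-in gave no verdict.

- **Turns:** measured from the tool's orientation, the tap went to about 181°, back to 85°, forward to 273°, back to 179° and forward to 361°. I let go once at about 183°, during the second forward stroke, and regripped half a turn back.
- **Tap and wrench:** after release and retreat, the last pictures show the tap standing in its socket. The wrench bar lies on its original line.
- **Other things:** the tin, loose leg and book appear unmoved in the last pictures. The mug does too, but only from the scene view, because the arm hid most of it from above.
- **Arm:** the gripper was open and about 15 cm off the wrench. The arm was still, and the wrist force was about 0 N.

No check failed. The second grip sat about 1.4 mm higher on the wrench body than the first. The grip point drifted about 2 mm sideways over the strokes, with side forces of only a few newtons.

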